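Press a PTFE seat flush into a relief valve body

TASK

Take the white PTFE valve seat that fits the round recess in the top of the brass relief valve body, set it in the recess nose up, and press it down until its flange sits flush with the brass face all round. Leave the other seat where it lies.

Things in the scene. Friction and masses are not known exactly. Their poses are not given: they have to be found in the camera images.
- seat_small: White PTFE valve seat, loose, standing upright on the worktop at the start: a round flange 46 mm in diameter and 14 mm thick with a round nose 24 mm in diameter rising 26 mm above the middle of the flange (40 mm high in all). Origin at the centre of the flange's flat underside, z up through the nose; turning about z makes no difference. About 75 g. It is the seat that fits the recess.
- seat_large: White PTFE valve seat, loose, standing upright on the worktop at the start: a round flange 72 mm in diameter and 14 mm thick with a round nose 24 mm in diameter rising 26 mm above the middle of the flange (40 mm high in all). Origin at the centre of the flange's flat underside, z up through the nose; turning about z makes no difference. About 150 g. It is too wide for the recess and must stay where it is. The two seats may be on either side of the valve.
- recess (a point): Centre of the recess mouth, level with the flat top face of the fixed brass valve body, 81 mm above the worktop; z up. The body's head is a 100 x 100 mm brass block on a 130 mm square clamp plate; a low outlet port reaches 76 mm from the axis along this x. The round recess is 58 mm in diameter, 20 mm deep, with a 4 mm chamfer at the rim.
- ring (a joint): Travel (m) of the flat steel backing ring in the recess, 0 up to 0.007 pressed fully down. The seat rests on it. At 0 its top is 7 mm below the brass face, so a seat only laid in stands 7 mm proud. It slides stiffly (about 7 N down moves it), stays where left, and at the hard stop its top is 14 mm below the face: the flange is flush.
There are look-alikes about, which are no part of the job. What is shaped like the seat_small but red is not meant.

How it is judged:
At the end, for the whole second after the job is handed in: The smaller seat rests still in the recess, nose up (within 10 degrees), its axis within 12 mm of the recess axis, its flange pressed flush with the brass face (not more than 2.5 mm proud); the larger seat is within 30 mm of where it started (horizontal distance between seat_small and recess below 0.012 m and z of seat_small in the frame of recess between -0.018 and -0.0115 m and angle between seat_small's own z axis and vertical below 0.17 rad and linear speed of seat_small below 0.02 m/s and distance of seat_large from where it was at the start of the episode below 0.03 m); the robot touches nothing.
It fails at once if the larger seat is moved more than 30 mm (distance of seat_large from where it was at the start of the episode above 0.03 m).
It also fails if it takes over 40 s, if anything falls off the work surface, if the arm or the gripper's body presses on something with over 40 N, if the wrist force passes 120 N, or if a joint passes its speed limit or range.

ROBOT

A 6-joint arm with a two-finger parallel gripper is mounted at the origin on the work surface. World frame = base frame: x ahead of the robot, y to its left, z up, the work surface at z = 0. Lengths are in m, angles in rad, forces in N, time in s.
With the tool pointing down it reaches from about 0.375 to 0.9 m from the base axis. Payload 3.1 kg.
Tool frame: the origin (TCP) lies on the centre line of the jaws, within the pads' length; the fingertips stand 17 mm ahead of it and the grasp point (between the pads) lies 2 mm behind it; y points along the fingers, z is the direction in which the jaws open and shut, and the axes are right-handed (so a half turn about y gives the same grasp; the last joint's range is limited). The gripper opens to 85 mm and grips with 20 to 120 N. Pads are 22 mm wide; open, the fingers measure 114 mm over their backs; the gripper's body (76 mm by 85 mm) begins 54 mm behind the grasp point. The pads swing forward as they close: fully open they stand 13 mm farther back than shut.
Start: joints at [0.932, 0.527, 1.433, -0, 1.181, -0.178], TCP at [0.277, 0.56, 0.248] pointing down, gripper open.
Joint ranges: [-3.08, 3.08], [-0.75, 2.2], [0.22, 2.44], [-1.43, 4.57], [0, 2.65], [-2.85, 2.85]. Speed limits (rad/s): [2.79, 2.79, 3.14, 3.14, 3.14, 3.14].

INTERFACE

Orientations are given as a unit quaternion [x, y, z, w].
In Python, from station import manip gives the robot as it stands.
- The arm moves only by the shell command python3 -m handwheel 'ROWS' [FORCE]. ROWS is JSON, one flat list of numbers, 7 for each row, row after row: the shift along the tool's x, y, z in cm, then the turn, a rotation vector about the tool's x, y, z in rad, then the finger opening in cm, from 0 to 8.54. A call has 1 to 10 rows; each row is the pose to reach, as a shift and turn from the pose commanded when the call began, along the tool's axes at that moment; what a row does not reach only later rows make up. A row lasts 1/12 s, in which the tool goes at most 41.7 mm and 7.16 degrees, less where a joint would pass 70% of its speed; a pose out of reach is approached as far as the arm can. A call with a gripper value outside its range is refused whole. The fingers move at their own pace and stop on an object; FORCE is the grip in N (left out, the last holds). Time passes only in rows, so rows that repeat a pose let the fingers close. It gives the time, the measured TCP pose, the force and the opening at its end, in the units of the state.
- manip.sense(): the state, without advancing time (a new reading comes with each control period).
- manip.snapshot(name): name is "scene" or "top"; returns a dict with "frame" (384x512x3 uint8, red, green, blue), "depth" (384x512 float32, m along the optical axis (not along the pixel's ray), 0 where there is no reading), "camera_matrix" (3x3 intrinsics, pixels), "k1" (the pictures are not rectified: a ray, as slopes to the right and down, at radius r is drawn at 1 + k1 r^2 times it, then the intrinsics apply), "rvec" (rotation vector, rad) and "tvec" (3), from world to camera coordinates, as OpenCV has them. Camera axes: x right, y down, z forward; pixel columns grow to the right and rows downward; lengths in m; the calibration is good to about 2 mm. A picture is of the moment at which its call begins.
- manip.sign_off(): hands the job in, once; it reports no verdict.
The state is a dict: "t": time; "q": joint angles; "qd": joint speeds; "tau": joint torques, N m; "tcp_pos": TCP position; "tool_rot": TCP orientation; "force": force on the tool from outside, world axes, zero at the start; "ft_torque": the same for the moment, N m; "finger_gap": opening from 0.0 (shut) to 1.0 (fully open).
Only numpy, scipy, OpenCV 4.12 (cv2) and the standard library are available. Lean on these libraries where they do the work, as an engineer would, in place of code of your own. Each camera call takes 0.05 s, during which the arm holds its last target.

## Working session

There is one attempt and no reset: what is moved stays moved. The work goes in short steps, Python scripts to look and compute and a shell command to move; the robot and the scene stay as the last step left them, time stands still between calls to the robot, and variables do not carry over. Pictures are saved under pics/ and viewed, and the job is handed in when it is done.

```bash
ls; mkdir -p pics; python3 - <<'E'
from station import manip
import cv2,numpy as np
s=manip.sense();print({k:np.round(v,3).tolist() for k,v in s.items()})
for n in("scene","top"):
    d=manip.snapshot(n);np.savez(f"pics/{n}0.npz",**d)
    cv2.imwrite(f"pics/{n}0.png",d["frame"][...,::-1])
    print(n,d["camera_matrix"],d["k1"],d["rvec"],d["tvec"])
E
```

```text
pics
{'t': 0.0, 'q': [0.932, 0.528, 1.434, 0.0, 1.181, -0.179], 'qd': [-0.001, -0.0, 0.001, 0.001, 0.001, 0.0], 'tau': [-0.0, -44.236, -17.802, -0.0, 0.008, 0.0], 'tcp_pos': [0.277, 0.56, 0.247], 'tool_rot': [0.689, -0.161, 0.161, -0.688], 'force': [0.221, -0.563, 0.331], 'ft_torque': [0.029, 0.036, -0.054], 'finger_gap': 1.002}
scene [[438.58317636   0.         250.02368175]
 [  0.         438.58317636 196.33783429]
 [  0.           0.           1.        ]] -0.13705997672957748 [ 1.28595484  1.96592987 -1.09950217] [ 0.20096938 -0.16332059  1.28058285]
top [[471.55913386   0.         259.98976131]
 [  0.         471.55913386 191.63065649]
 [  0.           0.           1.        ]] 0.053540281382362054 [ 2.11740013 -2.16130177  0.15029948] [0.03509652 0.51865335 1.05614599]
```

View pics/scene0.png

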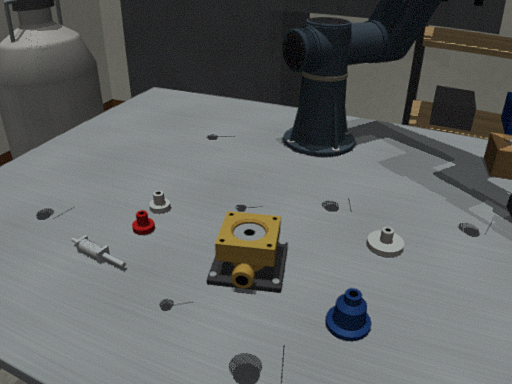

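View pics/top0.png

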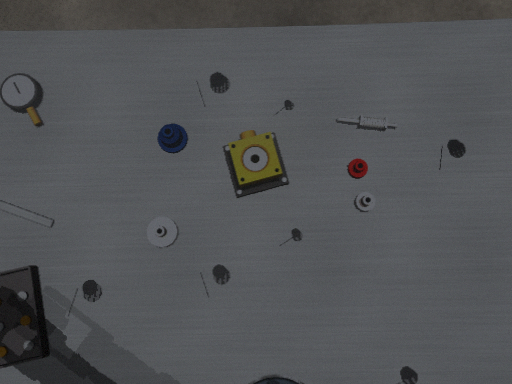

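The top view shows a small white seat at about (366,202), a red look-alike at (358,168), the large white seat at (162,232) and the recess at (255,158). The scene view agrees: small white (159,203), red (143,222), large (386,241). The target is the small white one. I'll enlarge crops to confirm it and measure positions.

```bash
cat > h.py <<'E'
import cv2,numpy as np
def plane(d,uv,z):
    K=d["camera_matrix"];D=np.array([float(d["k1"]),0,0,0,0])
    p=cv2.undistortPoints(np.array([[uv]],float),K,D)[0,0]
    R=cv2.Rodrigues(d["rvec"])[0];t=d["tvec"].ravel()
    c=-R.T@t;r=R.T@np.array([p[0],p[1],1]);return c+r*(z-c[2])/r[2]
def proj(d,P):
    return cv2.projectPoints(np.array(P,float).reshape(-1,3),d["rvec"],d["tvec"],d["camera_matrix"],np.array([float(d["k1"]),0,0,0,0]))[0][:,0]
def circ(d,c,z,r):
    a=np.linspace(0,2*np.pi,60);return proj(d,np.c_[c[0]+r*np.cos(a),c[1]+r*np.sin(a),z+0*a])
def load(n):
    return dict(np.load(f"pics/{n}.npz"))
def depthpt(d,uv):
    K=d["camera_matrix"];u,v=map(int,uv);Z=d["depth"][v,u]
    p=cv2.undistortPoints(np.array([[uv]],float),K,np.array([float(d["k1"]),0,0,0,0]))[0,0]
    return cv2.Rodrigues(d["rvec"])[0].T@(np.array([p[0],p[1],1])*Z-d["tvec"].ravel())
def crop(d,u,v,w,h,s):
    return cv2.resize(d["frame"][v:v+h,u:u+w,::-1],None,fx=s,fy=s,interpolation=cv2.INTER_CUBIC)
E
python3 - <<'E'
from h import *
t=load("top0");s=load("scene0")
cv2.imwrite("pics/c1.png",np.vstack([np.hstack([crop(t,336,150,50,75,8)[:480],crop(t,225,130,50,60,8)[:480]]) ]))
cv2.imwrite("pics/c2.png",np.hstack([crop(s,120,180,60,60,6),crop(s,210,205,80,60,6)]))
for d,n,uv in((t,"top small",(366,202)),(t,"large",(162,232)),(s,"scene small",(159,206)),(s,"large",(386,244))):
    print(n,plane(d,uv,.014),depthpt(d,uv))
print(plane(t,(255,158),.081),plane(s,(249,232),.081),depthpt(t,(235,150)))
E
```

```text
top small [ 0.49300285 -0.22459658  0.014     ] [ 0.49001467 -0.21934588  0.03817567]
large [0.43222853 0.25625587 0.014     ] [0.43054982 0.250961   0.03841885]
scene small [ 0.50776669 -0.21448891  0.014     ] [ 0.50649043 -0.2154575   0.01300119]
large [0.446197   0.26108172 0.014     ] [0.44578108 0.26106949 0.01370249]
[0.58989182 0.03386352 0.081     ] [0.60034862 0.03900742 0.081     ] [0.60956219 0.07881803 0.08020745]
```

View pics/c1.png

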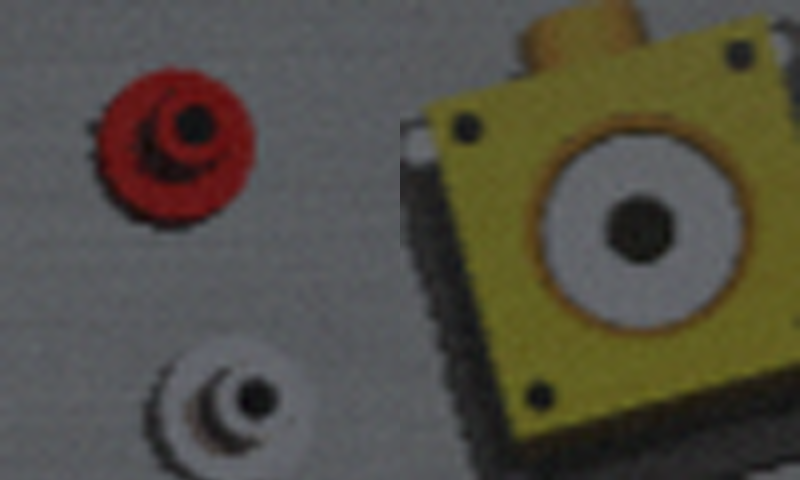

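View pics/c2.png

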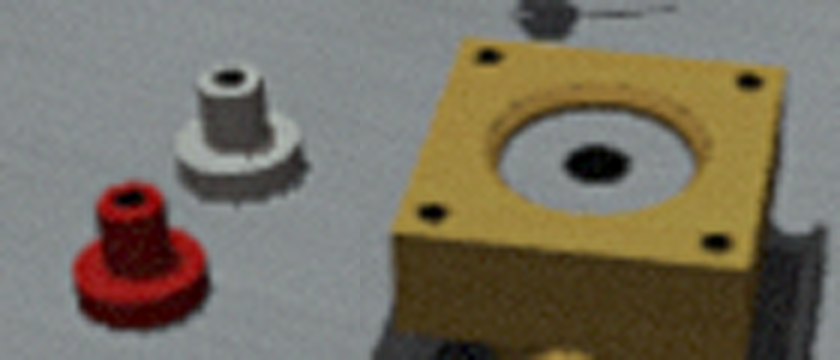

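The crops confirm it. The white 46 mm seat has its nose hole at top (368,199.7) and the red one is the look-alike, while the white disc in the recess is the ring. I'll refine the centres and overlay the model circles in both views.

```bash
python3 - <<'E'
from h import *
t=load("top0");s=load("scene0")
print("seat nose top",plane(t,(367.7,199.3),.04),"flange",plane(t,(364.7,201.2),.014))
print("seat nose scene",plane(s,(157.6,192.6),.04))
print("recess top",plane(t,(254.5,157.7),.081),"ring hole top",plane(t,(254.7,158.2),.074))
print("recess ring hole scene",plane(s,(249.0,231.8),.074))
c=np.array([.4945,-.2225]);r=np.array([.591,.0345])
o=[]
for d in(t,s):
  for ctr,L in((c,((0.014,.023),(.0,.023),(.04,.012))),(r,((.081,.033),(.074,.029)))):
    p=proj(d,[*ctr,L[0][0]])[0];u,v=int(p[0])-25,int(p[1])-25
    im=crop(d,u,v,50,50,8)
    im=np.clip(im.astype(float)*1.5,0,255).astype(np.uint8)
    for z,rr in L:
      q=(circ(d,ctr,z,rr)-[u,v]+.5)*8
      cv2.polylines(im,[q.round().astype(int)],True,(0,255,0),1)
    o.append(cv2.resize(im,(300,300)))
cv2.imwrite("pics/o1.png",np.vstack([np.hstack(o[:2]),np.hstack(o[2:])]))
E
```

```text
seat nose top [ 0.49596942 -0.22316775  0.04      ] flange [ 0.49496404 -0.22165834  0.014     ]
seat nose scene [ 0.49670791 -0.22226211  0.04      ]
recess top [0.59060817 0.03497904 0.081     ] ring hole top [0.59101531 0.03467325 0.074     ]
recess ring hole scene [0.59096915 0.03494641 0.074     ]
```

View pics/o1.png

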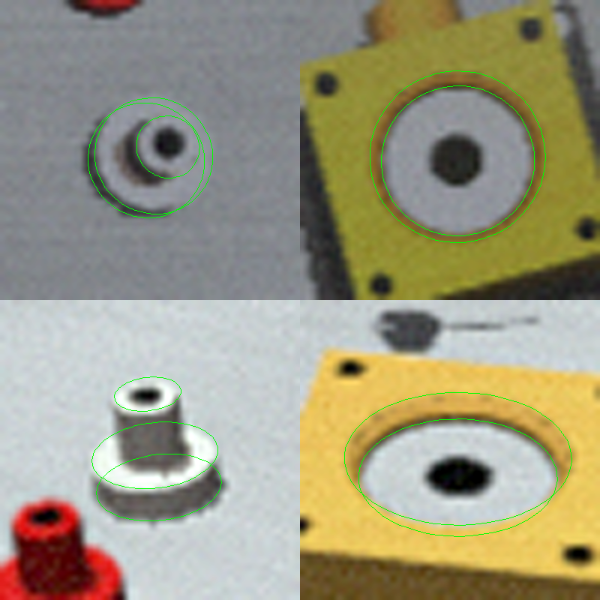

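Both views agree to about 1 mm on the seat, ≈ (0.496, -0.2225), and the recess, ≈ (0.591, 0.035). Next I'll work out the first move in tool axes.

```bash
cat > go.py <<'E'
import sys,numpy as np
from scipy.spatial.transform import Rotation as Ro
from station import manip
from h import *
def to(p):
    s=manip.sense();R=Ro.from_quat(s["tool_rot"]).as_matrix()
    print("shift cm",np.round(100*R.T@(np.array(p)-s["tcp_pos"]),2),"y-axis",R[:,1].round(3),"jaw z",R[:,2].round(3),"yaw",np.degrees(np.arctan2(R[1,2],R[0,2])).round(1))
if __name__=="__main__":
    s=manip.sense();print(s["t"],s["tcp_pos"].round(4) if hasattr(s["tcp_pos"],"round") else s["tcp_pos"],np.round(s["force"],1),np.round(s["q"],2),s["finger_gap"])
    to([float(x) for x in sys.argv[1:4]])
E
python3 go.py .496 -.2225 .15; python3 -c "
from h import *
t=load('top0')
print(plane(t,(358,168),.03),plane(t,(172,138),.05))"
```

```text
0.1 [0.277  0.5596 0.2474] [-0.4 -0.8  0.3] [ 0.93  0.53  1.43  0.    1.18 -0.18] 0.9938807720946644
shift cm [ 54.34   9.84 -60.35] y-axis [-0.001 -0.002 -1.   ] jaw z [ 0.444  0.896 -0.002] yaw 63.7
[ 0.57181926 -0.20671757  0.03      ] [0.64875079 0.2275144  0.05      ]
```

```bash
python3 -m handwheel '[54.3,5,-60.3,0,-0.46,0,5, 54.3,5,-60.3,0,-0.46,0,5, 54.3,5,-60.3,0,-0.46,0,5, 54.3,5,-60.3,0,-0.46,0,5, 54.3,5,-60.3,0,-0.46,0,5, 54.3,5,-60.3,0,-0.46,0,5, 54.3,5,-60.3,0,-0.46,0,5, 54.3,5,-60.3,0,-0.46,0,5, 54.3,5,-60.3,0,-0.46,0,5, 54.3,5,-60.3,0,-0.46,0,5]' 60; python3 go.py .496 -.2225 .13
```

```text
t: 0.93
tcp_pos: [0.3888, 0.1603, 0.2227]
tool_rot: [-0.707, -0.0, 0.0, 0.707]
force: [1.3, -0.4, 0.4]
finger_gap: 0.584
0.9333 [0.3888 0.1603 0.2227] [ 1.3 -0.4  0.4] [ 0.12  0.3   1.95  0.    0.89 -1.45] 0.584270237774396
shift cm [ 10.69   9.27 -38.29] y-axis [-0.  0. -1.] jaw z [-0.001  1.     0.   ] yaw 90.0
```

```bash
python3 -m handwheel '[10.7,9.3,-38.3,0,0,0,5, 10.7,9.3,-38.3,0,0,0,5, 10.7,9.3,-38.3,0,0,0,5, 10.7,9.3,-38.3,0,0,0,5, 10.7,9.3,-38.3,0,0,0,5, 10.7,9.3,-38.3,0,0,0,5, 10.7,9.3,-38.3,0,0,0,5, 10.7,9.3,-38.3,0,0,0,5, 10.7,9.3,-38.3,0,0,0,5, 10.7,9.3,-38.3,0,0,0,5]'; python3 go.py .496 -.2225 .10
```

```text
t: 1.77
tcp_pos: [0.4965, -0.2241, 0.1289]
tool_rot: [0.707, -0.0, 0.001, -0.707]
force: [0.3, 0.3, -0.5]
finger_gap: 0.586
1.7667 [ 0.4965 -0.2241  0.1289] [ 0.3  0.3 -0.5] [-0.63  0.59  1.74 -0.    0.81 -2.2 ] 0.5858735565927219
shift cm [-0.05  2.89  0.16] y-axis [ 0.    -0.001 -1.   ] jaw z [ 0.001  1.    -0.001] yaw 89.9
```

```bash
python3 -m handwheel '[0,0,0,0,0,0,5]'; python3 go.py .496 -.2225 .07
```

```text
t: 1.85
tcp_pos: [0.4987, -0.228, 0.1286]
tool_rot: [0.709, -0.0, 0.003, -0.706]
force: [0.7, 0.2, 0.3]
finger_gap: 0.583
1.85 [ 0.4987 -0.228   0.1286] [0.7 0.2 0.3] [-0.63  0.6   1.73 -0.    0.8  -2.2 ] 0.5832964277051408
shift cm [-0.29  5.86  0.58] y-axis [ 0.004 -0.004 -1.   ] jaw z [ 0.005  1.    -0.004] yaw 89.7
```

```bash
python3 -m handwheel '[0,0,0,0,0,0,5,0,0,0,0,0,0,5,0,0,0,0,0,0,5,0,0,0,0,0,0,5]'; python3 go.py .496 -.2225 .07; python3 - <<'E'
from h import *
from station import manip
d=manip.snapshot("scene");cv2.imwrite("pics/s2.png",crop(d,60,110,220,160,3.5))
E
```

```text
t: 2.18
tcp_pos: [0.4955, -0.2192, 0.1301]
tool_rot: [-0.707, -0.0, 0.001, 0.707]
force: [0.1, 0.6, -0.3]
finger_gap: 0.586
2.1833 [ 0.4955 -0.2192  0.1301] [ 0.1  0.6 -0.3] [-0.62  0.59  1.75  0.    0.81 -2.2 ] 0.5856068678861127
shift cm [ 0.05  6.01 -0.33] y-axis [-0.001  0.001 -1.   ] jaw z [-0.002  1.     0.001] yaw 90.1
```

View pics/s2.png

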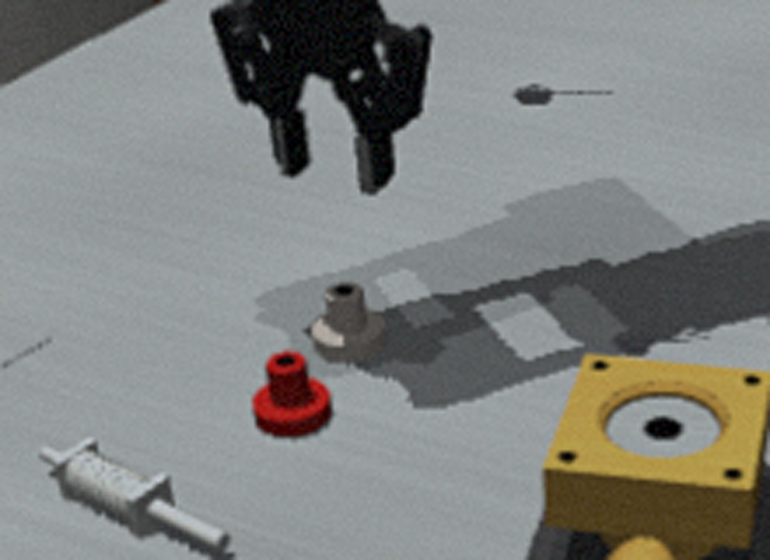

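The jaws (tips at crop ~(290,170) and (375,190)) stand above the white seat at (345,310), clear of the red one. Descending to grasp height.

```bash
python3 -m handwheel '[0.05,2,-0.3,0,0,0,5, 0.05,4,-0.3,0,0,0,5, 0.05,5,-0.3,0,0,0,5, 0.05,6,-0.3,0,0,0,5,0.05,6,-0.3,0,0,0,5,0.05,6,-0.3,0,0,0,5,0.05,6,-0.3,0,0,0,5,0.05,6,-0.3,0,0,0,5]'; python3 go.py .496 -.2225 .036
```

```text
t: 2.9
tcp_pos: [0.4971, -0.2241, 0.0707]
tool_rot: [0.707, 0.001, 0.0, -0.707]
force: [0.8, 0.2, -0.2]
finger_gap: 0.584
2.9 [ 0.4971 -0.2241  0.0707] [ 0.8  0.2 -0.2] [-0.63  0.69  1.77 -0.    0.68 -2.2 ] 0.583638029103569
shift cm [-0.11  3.47  0.17] y-axis [ 0.001 -0.001 -1.   ] jaw z [-0.     1.    -0.001] yaw 90.0
```

```bash
python3 -m handwheel '[-0.1,1,0.1,0,0,0,5, -0.1,2,0.1,0,0,0,5, -0.1,3,0.1,0,0,0,5, -0.1,3.4,0.1,0,0,0,5, -0.1,3.4,0.1,0,0,0,5, -0.1,3.4,0.1,0,0,0,5, -0.1,3.4,0.1,0,0,0,5, -0.1,3.4,0.1,0,0,0,5]'; python3 go.py .496 -.2225 .036
```

```text
t: 3.57
tcp_pos: [0.4957, -0.223, 0.0361]
tool_rot: [0.707, 0.0, 0.0, -0.707]
force: [0.8, 0.1, 0.3]
finger_gap: 0.584
3.5667 [ 0.4957 -0.223   0.0361] [0.8 0.1 0.3] [-0.63  0.75  1.78 -0.    0.61 -2.2 ] 0.5836468474239604
shift cm [0.03 0.01 0.05] y-axis [ 0. -0. -1.] jaw z [-0.  1. -0.] yaw 90.0
```

```bash
python3 -m handwheel '[0,0,0,0,0,0,1.5,0,0,0,0,0,0,1.5,0,0,0,0,0,0,1.5,0,0,0,0,0,0,1.5,0,0,0,0,0,0,1.5,0,0,0,0,0,0,1.5,0,0,0,0,0,0,1.5,0,0,0,0,0,0,1.5]' 70; python3 - <<'E'
from h import *
from station import manip
d=manip.snapshot("scene");cv2.imwrite("pics/s3.png",crop(d,110,140,110,110,5))
E
```

```text
t: 4.23
tcp_pos: [0.4957, -0.2229, 0.0365]
tool_rot: [0.707, 0.0, 0.0, -0.707]
force: [-0.7, 2.1, 6.2]
finger_gap: 0.251
```

View pics/s3.png

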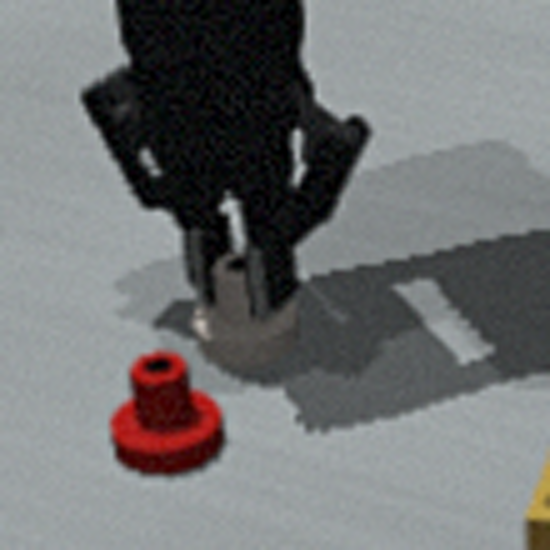

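Gripped: opening 21 mm on the nose, and the pads are on both sides of it at crop (200–290, 280). Lifting and checking.

```bash
python3 -m handwheel '[0,-1,0,0,0,0,1.5,0,-4,0,0,0,0,1.5,0,-8,0,0,0,0,1.5,0,-12,0,0,0,0,1.5,0,-12,0,0,0,0,1.5,0,-12,0,0,0,0,1.5,0,-12,0,0,0,0,1.5]' 70; python3 go.py .591 .0348 .155;python3 - <<'E'
from h import *
from station import manip
s=manip.sense()
for n in("scene","top"):
  d=manip.snapshot(n);np.savez(f"pics/{n}4.npz",**d)
  p=proj(d,[s["tcp_pos"]])[0].astype(int);print(n,p)
  cv2.imwrite(f"pics/{n}4.png",crop(d,p[0]-50,p[1]-50,100,100,5))
E
```

```text
t: 4.87
tcp_pos: [0.495, -0.2224, 0.1558]
tool_rot: [-0.707, 0.0, 0.0, 0.707]
force: [-0.5, 0.7, -0.6]
finger_gap: 0.254
4.8667 [ 0.495  -0.2224  0.1558] [-0.5  0.7 -0.6] [-0.63  0.55  1.73 -0.    0.87 -2.2 ] 0.25401434844611837
shift cm [ 9.61  0.09 25.72] y-axis [-0.  0. -1.] jaw z [-0.  1.  0.] yaw 90.0
scene [152 143]
top [379 192]
```

View pics/scene4.png

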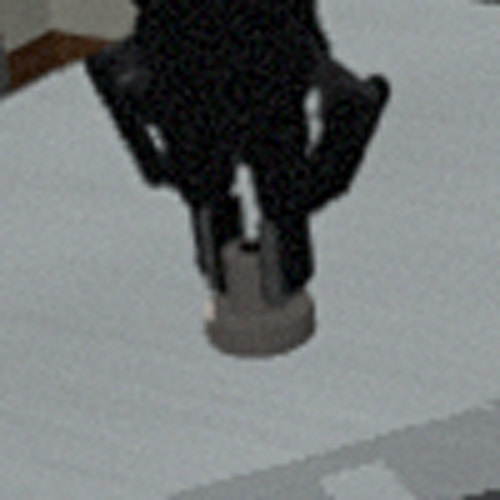

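The seat is lifted and upright. I'll carry it over the recess.

```bash
python3 -m handwheel '[1,0,3,0,0,0,1.5,2.2,0,6,0,0,0,1.5,3.4,0,9,0,0,0,1.5,4.5,0,12,0,0,0,1.5,5.6,0,15,0,0,0,1.5,6.7,0,18,0,0,0,1.5,7.8,0,21,0,0,0,1.5,8.8,0,23.5,0,0,0,1.5,9.4,0,25.2,0,0,0,1.5,9.6,0,25.7,0,0,0,1.5]'; python3 -m handwheel '[0,0,0,0,0,0,1.5,0,0,0,0,0,0,1.5,0,0,0,0,0,0,1.5,0,0,0,0,0,0,1.5,0,0,0,0,0,0,1.5,0,0,0,0,0,0,1.5,0,0,0,0,0,0,1.5]';python3 go.py .591 .0348 .155;python3 - <<'E'
from h import *
from station import manip
s=manip.sense()
for n in("scene","top"):
  d=manip.snapshot(n);np.savez(f"pics/{n}5.npz",**d)
  p=proj(d,[s["tcp_pos"]-np.array([0,0,.04])])[0].astype(int);print(n,p)
  cv2.imwrite(f"pics/{n}5.png",crop(d,p[0]-50,p[1]-50,100,100,5))
E
```

```text
t: 5.8
tcp_pos: [0.591, 0.0372, 0.1538]
tool_rot: [-0.707, -0.0, 0.002, 0.708]
force: [-0.4, -0.6, -1.7]
finger_gap: 0.256
t: 6.38
tcp_pos: [0.5914, 0.0335, 0.156]
tool_rot: [0.707, -0.0, 0.0, -0.707]
force: [-0.7, -0.7, -2.0]
finger_gap: 0.252
6.3833 [0.5914 0.0335 0.156 ] [-0.7 -0.7 -2. ] [-0.13  0.6   1.6  -0.    0.94 -1.7 ] 0.25217593649031667
shift cm [-0.04  0.1   0.13] y-axis [ 0. -0. -1.] jaw z [ 0.001  1.    -0.   ] yaw 90.0
scene [248 211]
top [254 153]
```

View pics/scene5.png

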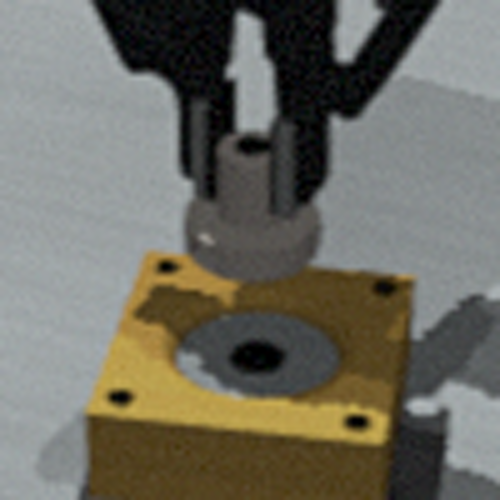

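The seat hangs upright over the recess: nose at crop (252,142), recess hole at (257,357). Lowering it until the underside is near the ring (TCP ≈ 0.111).

```bash
python3 -m handwheel '[0,1,0.1,0,0,0,1.5,0,2,0.1,0,0,0,1.5,0,3,0.1,0,0,0,1.5,0,3.5,0.1,0,0,0,1.5,0,4,0.1,0,0,0,1.5,0,4.3,0.1,0,0,0,1.5,0,4.3,0.1,0,0,0,1.5,0,4.3,0.1,0,0,0,1.5,0,4.3,0.1,0,0,0,1.5]';python3 go.py .591 .0348 .1025;python3 - <<'E'
from h import *
from station import manip
s=manip.sense()
d=manip.snapshot("scene")
p=proj(d,[s["tcp_pos"]-np.array([0,0,.04])])[0].astype(int)
cv2.imwrite(f"pics/s6.png",crop(d,p[0]-45,p[1]-45,90,80,6))
E
```

```text
t: 7.23
tcp_pos: [0.5918, 0.0351, 0.1131]
tool_rot: [0.707, 0.0, 0.0, -0.707]
force: [-0.9, 0.7, -0.5]
finger_gap: 0.253
7.2333 [0.5918 0.0351 0.1131] [-0.9  0.7 -0.5] [-0.13  0.67  1.63 -0.    0.85 -1.7 ] 0.2526295339270835
shift cm [-0.08  1.06 -0.03] y-axis [ 0.001 -0.    -1.   ] jaw z [-0.  1. -0.] yaw 90.0
```

View pics/s6.png

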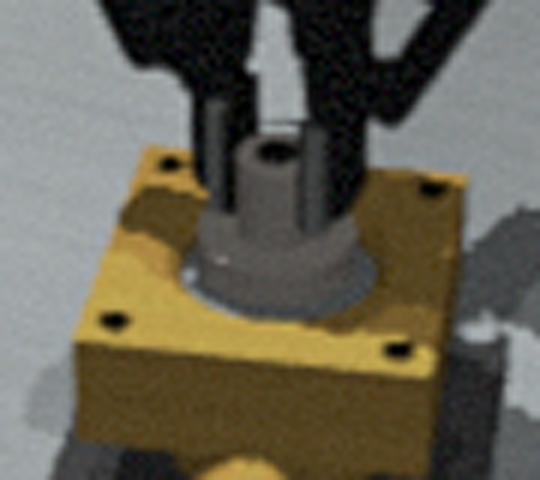

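It is going into the recess with free space around it and no contact force. I'll press down in small rows.

```bash
python3 -m handwheel '[-0.05,0.2,0,0,0,0,1.5,-0.05,0.3,0,0,0,0,1.5,-0.05,0.4,0,0,0,0,1.5,-0.05,0.5,0,0,0,0,1.5,-0.05,0.6,0,0,0,0,1.5,-0.05,0.6,0,0,0,0,1.5]';python3 -m handwheel '[0,0.1,0,0,0,0,1.5,0,0.2,0,0,0,0,1.5,0,0.3,0,0,0,0,1.5,0,0.4,0,0,0,0,1.5,0,0.5,0,0,0,0,1.5,0,0.5,0,0,0,0,1.5]'; python3 go.py .591 .0348 .1025
```

```text
t: 7.78
tcp_pos: [0.5912, 0.0351, 0.1078]
tool_rot: [0.707, 0.0, 0.0, -0.707]
force: [-1.6, -0.1, 5.5]
finger_gap: 0.26
t: 8.28
tcp_pos: [0.5913, 0.0351, 0.1034]
tool_rot: [0.707, 0.001, 0.0, -0.707]
force: [-2.1, -0.0, 9.1]
finger_gap: 0.255
8.2833 [0.5913 0.0351 0.1034] [-2.1 -0.   9.1] [-0.13  0.68  1.63 -0.    0.83 -1.7 ] 0.2548624078637858
shift cm [-0.03  0.09 -0.03] y-axis [ 0.001 -0.    -1.   ] jaw z [-0.  1. -0.] yaw 90.0
```

```bash
python3 -m handwheel '[0,0.1,0,0,0,0,1.5,0,0.15,0,0,0,0,1.5,0,0.2,0,0,0,0,1.5,0,0.2,0,0,0,0,1.5]'; python3 go.py .591 .0348 .1025
```

```text
t: 8.62
tcp_pos: [0.5913, 0.0352, 0.1033]
tool_rot: [0.707, 0.001, 0.0, -0.707]
force: [-5.6, -0.2, 20.2]
finger_gap: 0.253
8.6167 [0.5913 0.0352 0.1033] [-5.6 -0.2 20.2] [-0.13  0.68  1.63 -0.    0.83 -1.7 ] 0.2530252258073965
shift cm [-0.03  0.08 -0.04] y-axis [ 0.002 -0.    -1.   ] jaw z [-0.001  1.    -0.   ] yaw 90.0
```

Hard stop: the force climbed to 20 N with no more travel. I'll take off the preload, open, and rise.

```bash
python3 -m handwheel '[0,-0.15,0,0,0,0,1.5,0,-0.15,0,0,0,0,5,0,-0.15,0,0,0,0,5,0,-0.15,0,0,0,0,5,0,-0.15,0,0,0,0,5,0,-0.15,0,0,0,0,5,0,-0.15,0,0,0,0,5]'; python3 -m handwheel '[0,-1,0,0,0,0,5,0,-3,0,0,0,0,5,0,-6,0,0,0,0,5,-2,-9,0,0,0,0,5,-6,-12,0,0,0,0,5,-10,-14,0,0,0,0,5,-14,-14,0,0,0,0,5,-15,-14,0,0,0,0,5,-15,-14,0,0,0,0,5]'; python3 - <<'E'
from h import *
from station import manip
o=[]
for n in("scene","top"):
  d=manip.snapshot(n);np.savez(f"pics/{n}7.npz",**d)
  p=proj(d,[.591,.0348,.081])[0].astype(int);u,v=p[0]-30,p[1]-30
  im=np.clip(crop(d,u,v,60,60,6.5)*1.4,0,255).astype(np.uint8)
  raw=im.copy()
  for z,r in((.081,.023),(.107,.012)):
    cv2.polylines(im,[((circ(d,(.591,.0348),z,r)-[u,v]+.5)*6.5).round().astype(int)],True,(0,255,0),1)
  o.append(cv2.resize(np.hstack([raw,im]),(580,290)))
cv2.imwrite("pics/s7.png",np.vstack(o))
E
```

```text
t: 9.2
tcp_pos: [0.5909, 0.0352, 0.1009]
tool_rot: [-0.707, 0.0, 0.0, 0.707]
force: [-0.1, 0.3, -0.0]
finger_gap: 0.588
t: 9.95
tcp_pos: [0.4355, 0.036, 0.2423]
tool_rot: [-0.707, 0.001, 0.001, 0.707]
force: [0.4, -0.5, 0.9]
finger_gap: 0.587
```

View pics/s7.png

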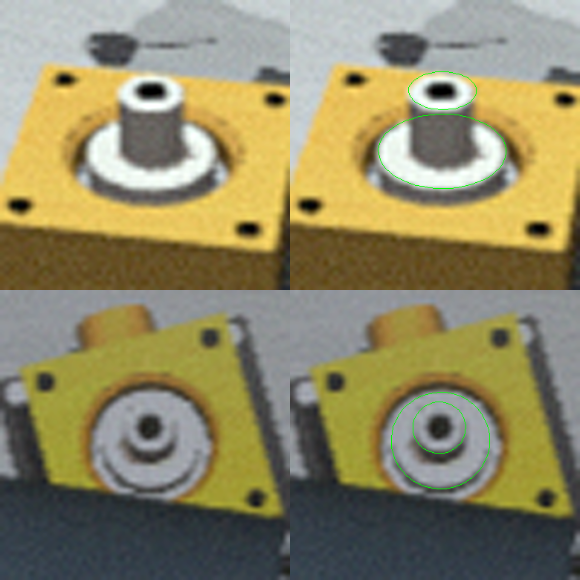

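The nose and flange match the flush model circles in both views. I'll check heights by depth, and the large seat.

```bash
python3 - <<'E'
from h import *
s=load("scene7");s0=load("scene0");t=load("top7")
def patch(d,uv):
    u,v=map(int,uv.round());return np.median([depthpt(d,(a,b))[2] for a in(u-1,u,u+1) for b in(v-1,v,v+1)])
R=np.array([.591,.0348])
for n,off in(("fl",[(-.003,.017),(-.003,-.017),(.017,0.004),(.017,-.004)]),("brass",[(.0,.042),(.0,-.042),(.042,0),(-.04,.005)])):
    print(n,[(patch(s,proj(s,[*(R+o),.081])[0])*1000).round(1) for o in off])
a,b=s0["frame"][225:265,360:412].astype(int),s["frame"][225:265,360:412].astype(int)
print("large diff",abs(a-b).mean())
d=s
cv2.imwrite("pics/l.png",np.hstack([crop(s0,356,220,60,50,6),crop(s,356,220,60,50,6)]))
E
```

```text
fl [np.float64(79.9), np.float64(80.8), np.float64(80.5), np.float64(80.5)]
brass [np.float64(79.9), np.float64(80.5), np.float64(80.7), np.float64(81.4)]
large diff 8.237019230769231
```

View pics/l.png

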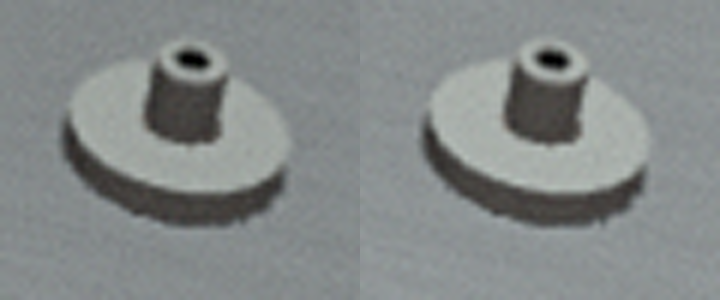

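The flange measures 80–81 mm all round, level with the brass, and the large seat (nose hole at crop (192,60) before and (552-360,60) after) has not moved. Settling the arm, then handing in.

```bash
python3 -m handwheel '[0,0,0,0,0,0,5,0,0,0,0,0,0,5,0,0,0,0,0,0,5,0,0,0,0,0,0,5]'; python3 -c "
from station import manip
print(manip.sign_off())"
```

```text
t: 10.38
tcp_pos: [0.4418, 0.035, 0.241]
tool_rot: [-0.707, 0.0, 0.0, 0.707]
force: [0.4, 0.2, -0.7]
finger_gap: 0.59
the job is handed in; nothing more can be done
None
```

I gripped the small white seat by its nose, set it nose up in the recess, and pressed it until it hit the hard stop. There the force rose to 20 N with no further travel. I then released it, moved the arm clear and handed in at about 10.4 s; no verdict is reported at hand-in.

**Last checks:**
- **Flush:** the flange top measured 79.9–80.8 mm by depth and the brass face 79.9–81.4 mm, so it is flush within measuring noise.
- **Centring and upright:** the seat lies on the model circles drawn at the recess axis in the scene view. In the top view the arm hid the lower edge of the valve body, and the visible part agreed.
- **Large seat:** it looks unmoved when the before and after pictures are compared.
- **Robot:** the arm was clear of everything, with tool force readings below 1 N.

**One disagreement:** the gripper read about 21.5 mm on the 24 mm nose. It held firmly and the placing was not affected.

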